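# Bed the bar down onto its parallels in the tilted vise

### The job

The aluminium bar in the small tilted vise is only nipped and stands high, and one of the two steel parallels under it sticks out too far. Push that parallel back in until its ends are level with its twin's, then take the hand mallet and, holding it square to the bar's sloping face, tap the bar down (do not press it with the gripper) until it beds firmly on both parallels along its whole length and they can no longer slide. Finally stand the mallet upright on its wooden rest again.

Things in the scene. Friction and masses are not known exactly. Their poses are not given: they have to be found in the camera images.
- bed_frame (a point): Middle of the floor of the vise's bed, between the jaws. The bed leans 30 degrees towards the robot. Axes: x up the slope, across the jaws; y along the jaws; z square out of the sloping bed. All 'bed' figures below are in this frame. Jaws: y -50 to 50 mm, 36 mm high (z), 37 mm apart, each 24 mm thick.
- vise: Small steel toolmaker's vise with a tilted bed, fixed on the left of the bench, about 115 mm high; origin under its middle, z vertical. Its jaws stay as they are. A screw with a small cross bar stands out of the lower jaw to bed x = -59 mm. The bed floor has a middle rib 8 mm high, with a channel for one parallel on each side.
- work_top (a point): Middle of the top face of a plain aluminium bar, 36 x 100 x 26 mm (bed x, y, z), nipped between the vise jaws. At the start the bar stands 8 to 11 mm too high, with one end up to 2 mm high or low. Bedded on the parallels, its top face is at bed z = 40 mm, 4 mm above the jaws.
- work_left (a point): Middle of the +y edge of the bar's top face (50 mm from work_top); at bed z = 40 mm when bedded.
- work_right (a point): Middle of the -y edge of the bar's top face; at bed z = 40 mm when bedded.
- work: The same bar; origin at its centre, 13 mm under its top face. It cannot be lifted out: it only moves along the bed's z, against stiff jaw friction (about 5 N on its top moves it), and rocks a little end to end, against about 0.35 N m. It stays where it is left.
- parallel_near_mid (a point): Centre of the lower parallel (nearer the robot): a loose steel bar 10 x 140 x 14 mm lying along bed y against the lower jaw (bed x -14 mm, z 7 mm). It sticks out 42 to 60 mm past the jaws' end on the -y side (this point at bed y -22 to -40 mm); home is bed y = 0, with 20 mm out at each end.
- parallel_near: The same lower parallel, 150 g; origin at its centre, y along the bar, z vertical (its section leans 30 degrees with the bed). It slides freely until the bar above is bedded.
- parallel_far_mid (a point): Centre of the upper parallel, its twin, lying in the other channel (bed x about 11 mm), already home within 3 mm.
- parallel_far: The same upper parallel; origin at its centre. Beware, to the right of the vise: the lamp's thin black pole slants up from about x 0.33, y 0.0 at bench height through x 0.42, y 0.07 at z 0.3 to x 0.54, y 0.15 at z 0.7 m (world); stay on its left.
- mallet_grip (a point): Point on the axis of the hand mallet's handle, 65 mm above its face. The mallet, 97 mm tall, about 200 g, stands upright on its round face: white head 38 mm across and 36 mm high, then a wooden handle 24 mm across from 42 to 82 mm above the face, ending in a 27 mm rounded end.
- mallet_face (a point): Centre of the mallet's striking face, its flat foot.
- mallet: The same mallet; origin at the centre of its striking face, z up along the handle.
- rest_top (a point): Low wooden block, 64 x 64 x 14 mm, fixed to the bench at the far left, the mallet's rest; this point is the centre of its top.

How it is judged:
By the outcome, as a careful person would: the job done as asked, in the order asked, and still so for the second after the job is handed in, with the robot touching nothing.
It also fails if it takes over 58 s, if anything falls off the work surface, if the arm or the gripper's body presses on something with over 40 N, if the wrist force passes 120 N, or if a joint passes its speed limit or range.

### The arm

A 6-joint arm with a two-finger parallel gripper is mounted at the origin on a cart in front of the work surface, level with it; the furniture and walls round the work are solid. World frame = base frame: x ahead of the robot, y to its left, z up, the work surface at z = 0. Lengths are in mm, angles in rad, forces in N, time in s.
With the tool pointing down it reaches from about 325 to 875 mm from the base axis. Payload 4.4 kg.
Tool frame: the origin (TCP) lies on the centre line of the jaws, within the pads' length; the fingertips stand ahead of it and the grasp point (between the pads) lies 6 mm ahead of it (ctrl.tcp_to_tips is the z of the fingertips in the tool frame, in mm); z points along the fingers, y is the line along which they close (so a half turn about z gives the same grasp; the last joint's range is limited). The gripper opens to 85 mm and grips with 20 to 120 N. Pads are 22 mm wide; open, the fingers measure 114 mm over their backs; the gripper's body (76 mm by 85 mm) begins 54 mm behind the grasp point. The pads swing forward as they close: fully open they stand 13 mm farther back than shut.
Start: joints at [-1.28, 0.207, 1.542, -0, 1.393, -0.15], TCP at [245.32, -520.044, 256.282] pointing down, gripper open.
Joint ranges: [-2.73, 2.73], [-0.86, 2.22], [0.23, 2.46], [-1.11, 4.25], [0.08, 2.63], [-2.82, 2.82]. Speed limits (rad/s): [2.79, 2.79, 3.14, 3.14, 3.14, 3.14].

### API

Orientations are given as a 3x3 rotation matrix whose columns are the frame's x, y, z axes.
In Python, from plant import ctrl, sensors, optics gives the robot as it stands. Calls block until the motion is done:
- ctrl.move_ptp(position, orientation): joint-space move of the TCP to a pose.
- ctrl.move_l(position, rot=None, vel=150, threshold=None): straight line of the TCP; rot=None keeps the orientation; vel is the mean speed in mm/s. With threshold (N) it stops when the force on the tool has changed by that much, and returns True; else False.
- ctrl.set_joints(angles): joint-space move.
- ctrl.gripper_to(opening, force=None): finger opening in mm; force is the grip in N (None keeps the last); returns when the fingers have stopped.
- ctrl.hold(seconds).
- ctrl.solve_ik(position, orientation): joint angles nearest the present ones, or None.
- sensors.read_state(): the state.
- optics.grab_frame(name): name is "scene" or "top" or "wrist"; returns (picture, depth): 480x640x3 uint8, red, green, blue; 480x640 float32, mm along the optical axis (not along the pixel's ray), 0 where there is no reading.
- optics.camera_params(name): a dict with "mtx" (3x3 intrinsics, pixels), "R" (3x3) and "t" (3): a world point X has camera coordinates R X + t; the wrist camera has in their place "T_tool_cam" (4x4, takes a point from camera to tool coordinates, whose origin is the TCP and whose axes are the flange's). Camera axes: x right, y down, z forward; pixel columns grow to the right and rows downward; lengths in mm; the calibration is good to about 2 mm. A picture is of the moment at which its call begins: read the wrist's pose just before it. camera_params takes no time and is no camera call.
A pose or a line that the arm cannot do raises ctrl.MotionError and nothing moves.
- ctrl.finish_job(): hands the job in; it is judged then, once.
The state is a dict: "t": time; "q": joint angles; "qvel": joint speeds; "tau": joint torques, N m; "eef_pos": TCP position; "eef_rot": TCP orientation; "force": force on the tool from outside, world axes, zero at the start; "wrist_torque": the same for the moment, N m; "grip_width": finger opening in mm; "grasp_force": force on a finger pad.
Only numpy, scipy, OpenCV 4.12 (cv2) and the standard library are available. Lean on these libraries where they do the work, as an engineer would, in place of code of your own. Each camera call takes 0.05 s, during which the arm holds its last target. There are 200 camera calls.

## Working session

There is one attempt and no reset: what is moved stays moved. The work goes in short steps, each a Python script; the robot and the scene stay as the last script left them, time stands still between calls to the robot, and variables do not carry over. Pictures are saved under pics/ and viewed, at most 12 in all, crops included, and the job is handed in when it is done.

```bash
ls; mkdir -p pics
python3 - <<'E'
from plant import ctrl,sensors,optics
import cv2,numpy as np
for n in("scene","top"):
    p,d=optics.grab_frame(n); cv2.imwrite(f"pics/{n}0.png",p[:,:,::-1]); np.save(f"{n}_d.npy",d); np.save(f"{n}_p.npy",p)
    c=optics.camera_params(n); print(n,c["mtx"].tolist(),(-c["R"].T@c["t"]).round(), c["R"][2].round(2))
c=optics.camera_params("wrist");print(c["mtx"].tolist(),c["T_tool_cam"].round(3).tolist())
print(ctrl.tcp_to_tips,sensors.read_state()["t"])
E
```

```text
pics
scene [[544.9238047279089, 0.0, 313.2131866256087], [0.0, 544.9238047279089, 240.67135133244037], [0.0, 0.0, 1.0]] [ 210. -389.  477.] [ 0.41  0.78 -0.47]
top [[620.1429407847065, 0.0, 315.4224312196847], [0.0, 620.1429407847065, 243.32009908646157], [0.0, 0.0, 1.0]] [426. 274. 926.] [ 0.17  0.02 -0.99]
[[378.10670528889534, 0.0, 322.64455281198326], [0.0, 378.10670528889534, 230.14394280711983], [0.0, 0.0, 1.0]] [[-0.0, -0.96, -0.28, 70.491], [1.0, -0.0, -0.0, -0.574], [-0.0, -0.28, 0.96, -119.185], [0.0, 0.0, 0.0, 1.0]]
25.0 0.1
```

View pics/scene0.png

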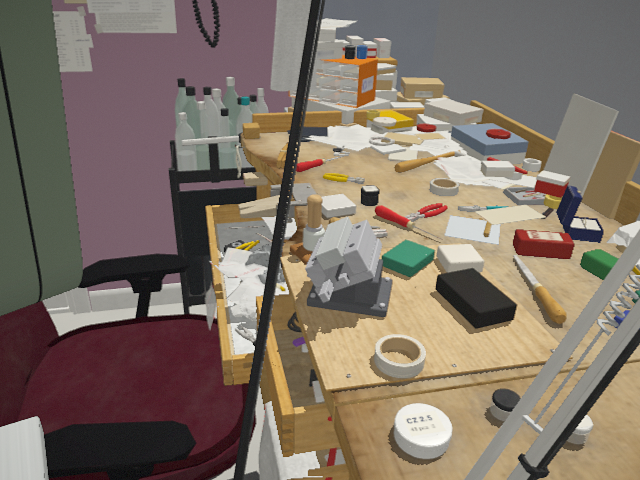

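View pics/top0.png

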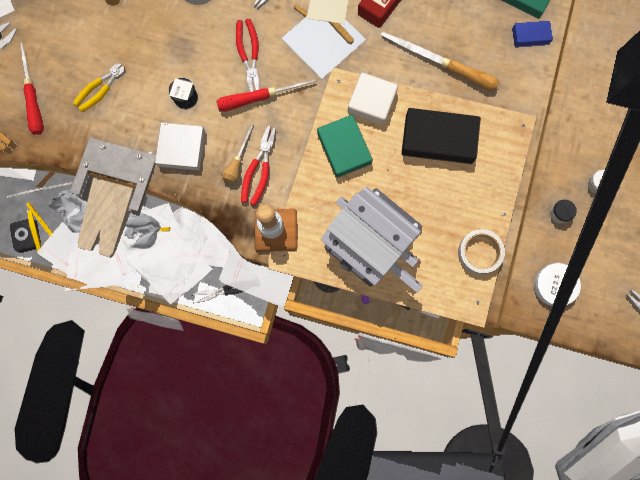

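Top view: the vise is centred near (370,237), with its jaws running upper left to lower right. The near parallel sticks out at about (405,280). The mallet stands on its rest at (270,225). I'll enlarge this and get rough positions from depth.

```bash
cat > h.py <<'E'
import numpy as np,cv2
from plant import ctrl,sensors,optics
def grab(n,save=None):
    s=sensors.read_state(); p,d=optics.grab_frame(n); c=optics.camera_params(n)
    if n=="wrist":
        T=np.eye(4);T[:3,:3]=s["eef_rot"];T[:3,3]=s["eef_pos"];T=T@c["T_tool_cam"]
    else:
        T=np.eye(4);T[:3,:3]=c["R"].T;T[:3,3]=-c["R"].T@c["t"]
    if save: cv2.imwrite(save,p[:,:,::-1]); 
    return p,d,c["mtx"],T
def ray(K,T,u,v): return T[:3,:3]@np.array([(u-K[0,2])/K[0,0],(v-K[1,2])/K[1,1],1.])
def pt(K,T,u,v,d): return T[:3,3]+ray(K,T,u,v)*d
def on_plane(K,T,u,v,p0,n):
    r=ray(K,T,u,v); return T[:3,3]+r*(((p0-T[:3,3])@n)/(r@n))
def proj(K,T,X):
    x=K@(T[:3,:3].T@(np.asarray(X)-T[:3,3])); return x[:2]/x[2]
def cloud(K,T,d):
    v,u=np.mgrid[:480,:640]
    return T[:3,3]+np.stack([(u-K[0,2])/K[0,0]*d,(v-K[1,2])/K[1,1]*d,d],-1)@T[:3,:3].T
E
python3 - <<'E'
from h import *
p,d,K,T=grab("top")
cv2.imwrite("pics/topc.png",cv2.resize(p[170:310,240:440],None,fx=4,fy=4,interpolation=cv2.INTER_CUBIC)[:,:,::-1])
for u,v in[(267,210),(270,232),(258,245),(292,243),(292,215),(370,235),(350,225),(390,245),(405,280),(340,250),(400,215),(300,190)]:
    print(u,v,pt(K,T,u,v,d[v,u]).round(1))
E
```

```text
267 210 [611.8 353.9 112.9]
270 232 [593.6 354.9  50.6]
258 245 [580.7 375.7  14. ]
292 243 [584.2 324.9  14.2]
292 215 [627.4 325.9  12.1]
370 235 [578.4 215.9 116.2]
350 225 [592.2 242.3 113.2]
390 245 [566.9 188.4 105.9]
405 280 [524.3 164.2  68.8]
340 250 [563.8 254.7  79.3]
400 215 [613.8 171.6  80.7]
300 190 [668.5 314.8   4.2]
```

View pics/topc.png

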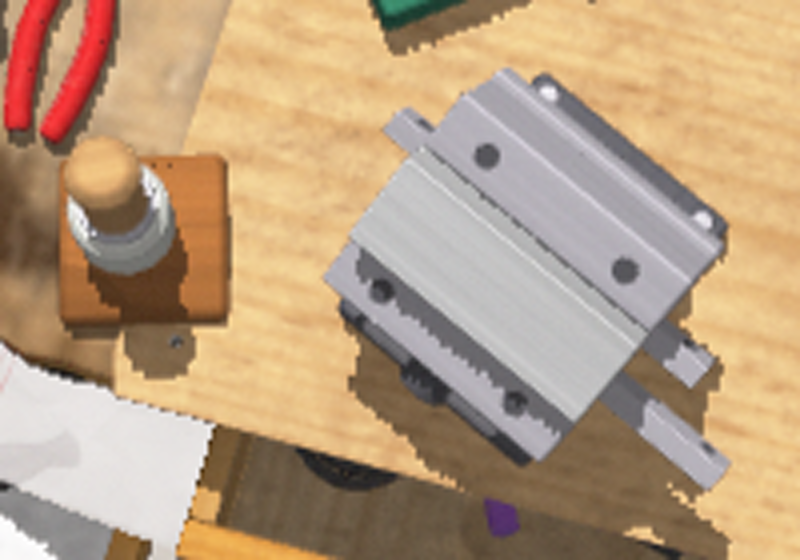

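Bar top face corners in the crop are roughly (425,148), (352,240), (578,425) and (650,325). The near parallel's end is at about (718,480) and the far one's at about (705,375). Next: fit the bar-top plane and get a close wrist view along its normal.

```bash
cat >> h.py <<'E'
def planefit(X):
    X=X.reshape(-1,3)
    for _ in range(4):
        c=X.mean(0); n=np.linalg.svd(X-c,full_matrices=False)[2][2]; n*=np.sign(n[2]); r=(X-c)@n
        X=X[abs(r)<max(2*r.std(),.3)]
    return c,n
E
python3 - <<'E'
from h import *
p,d,K,T=grab("top")
cor=np.array([(425,148),(352,240),(578,425),(650,325)])/4+[240,170]
m=np.zeros((480,640),np.uint8); cv2.fillConvexPoly(m,cor.round().astype(int),1); m=cv2.erode(m,np.ones((7,7)))
c,n=planefit(cloud(K,T,d)[m>0]); print("c,n",c.round(1),n.round(3),"tilt",np.degrees(np.arccos(n[2])).round(1))
C=np.array([on_plane(K,T,*q,c,n) for q in cor]); print(C.round(1),np.linalg.norm(C-np.roll(C,1,0),axis=1).round(1))
y=(C[0]+C[1]-C[2]-C[3]); y[2]=0; y/=np.linalg.norm(y); print("yaw y",y,np.degrees(np.arctan2(y[1],y[0])))
h=np.array([y[1],-y[0],0]); x=h*np.cos(np.pi/6)+np.array([0,0,.5]); z=np.cross(x,y)
print(x,y,z); ct=C.mean(0)
for s in(1,-1):
  for nm,tx in(("x",x),("y",y)):
    R=np.column_stack([s*tx,np.cross(-z,s*tx),-z])
    for nmp,P in(("view",ct+z*190-R[:,0]*40),("strike",ct+z*71),("end-",ct+z*71-y*40),("push",ct-z*21-14*x-90*y)):
        print(s,nm,nmp,None if (q:=ctrl.solve_ik(P,R)) is None else q)
E
```

```text
c,n [570.6 222.  112.8] [ 0.764 -0.623  0.165] tilt 80.5
[[ 483.7  265.9  680.3]
 [ 305.8  275.5 1540.6]
 [ 352.9  331.5 1533.5]
 [ 464.2  244.5  690.1]] [ 30.6 878.5  73.5 855.2]
yaw y [-0.62373542 -0.78163555  0.        ] -128.5894306804114
[-0.67691624  0.54017072  0.5       ] [-0.62373542 -0.78163555  0.        ] [ 0.39081777 -0.31186771  0.8660254 ]
1 x view None
1 x strike None
1 x end- None
1 x push None
1 y view None
1 y strike None
1 y end- None
1 y push None
-1 x view None
-1 x strike None
-1 x end- None
-1 x push None
-1 y view None
-1 y strike None
-1 y end- None
-1 y push None
```

```bash
cat > fit.py <<'E'
from h import *
p,d,K,T=grab("top")
cor=np.array([(425,148),(352,240),(578,425),(650,325)])/4+[240,170]
m=np.zeros((480,640),np.uint8); cv2.fillConvexPoly(m,cor.round().astype(int),1); m=cv2.erode(m,np.ones((5,5)))
m&=(d>600)
X=cloud(K,T,d)[m>0]; med=np.median(X,0); X=X[np.linalg.norm(X-med,axis=1)<60]; print(len(X))
c,n=planefit(X); print("c,n",c.round(1),n.round(3),"tilt",np.degrees(np.arccos(n[2])).round(1))
C=np.array([on_plane(K,T,*q,c,n) for q in cor]); print(C.round(1),np.linalg.norm(C-np.roll(C,1,0),axis=1).round(1))
y=(C[0]+C[1]-C[2]-C[3]); y[2]=0; y/=np.linalg.norm(y); print("yaw y",np.degrees(np.arctan2(y[1],y[0])))
h=np.array([y[1],-y[0],0]); x=h*np.cos(np.pi/6)+np.array([0,0,.5]); z=np.cross(x,y)
print(x,y,z); ct=C.mean(0);print(ct)
for s in(1,-1):
  for nm,tx in(("x",x),("y",y)):
    R=np.column_stack([s*tx,np.cross(-z,s*tx),-z])
    for nmp,P in(("view",ct+z*190-R[:,0]*40),("strike",ct+z*71),("end-",ct+z*71-y*40),("push",ct-z*21-14*x-90*y)):
        q=ctrl.solve_ik(P,R); print(s,nm,nmp,None if q is None else np.round(q,2))
E
python3 fit.py
```

```text
1682
c,n [570.5 223.2 109.4] [-0.388  0.297  0.872] tilt 29.3
[[615.1 247.7 120.8]
 [587.6 271.6 100.5]
 [525.6 195.4  98.9]
 [556.4 173.6 120. ]] [94.6 41.7 98.3 43.2]
yaw y 51.246294231592245
[ 0.67536471 -0.54210931  0.5       ] [0.62597391 0.779844   0.        ] [-0.389922    0.31298696  0.8660254 ]
[571.16676202 222.04816238 110.03714083]
1 x view None
1 x strike None
1 x end- None
1 x push None
1 y view [ 0.59  0.05  1.76 -0.53  1.21  1.42]
1 y strike [ 0.5   0.28  1.73 -0.58  1.    1.47]
1 y end- [ 0.47  0.2   1.82 -0.59  0.97  1.45]
1 y push [ 0.36  0.28  1.96 -0.69  0.75  1.52]
-1 x view [ 0.55  0.13  1.63 -0.52  1.23 -0.21]
-1 x strike [ 0.5   0.28  1.73 -0.58  1.   -0.1 ]
-1 x end- [ 0.47  0.2   1.82 -0.59  0.97 -0.12]
-1 x push [ 0.36  0.28  1.96 -0.69  0.75 -0.05]
-1 y view [ 0.63  0.22  1.57 -0.53  1.25 -1.69]
-1 y strike [ 0.5   0.28  1.73 -0.58  1.   -1.67]
-1 y end- [ 0.47  0.2   1.82 -0.59  0.97 -1.69]
-1 y push [ 0.36  0.28  1.96 -0.69  0.75 -1.62]
```

Run:
```python
from h import *
s=sensors.read_state(); R=s["eef_rot"]; p=s["eef_pos"]; print(R.round(2))
u=np.array([p[0],p[1]])/np.hypot(p[0],p[1])
for r in(260,290,320,350):
  for z in(420,480,540):
    P=[*(u*r),z]; q=ctrl.solve_ik(P,R); print(r,z,None if q is None else np.round(q,2))
```

```text
[[ 0.9   0.43 -0.  ]
 [ 0.43 -0.9   0.  ]
 [ 0.   -0.   -1.  ]]
260 420 [-1.47 -0.61  1.88 -0.    1.87 -0.34]
260 480 [-1.47 -0.58  1.75 -0.    1.97 -0.34]
260 540 [-1.47 -0.55  1.61 -0.    2.08 -0.34]
290 420 [-1.43 -0.53  1.84 -0.    1.83 -0.3 ]
290 480 [-1.43 -0.51  1.72 -0.    1.94 -0.3 ]
290 540 [-1.43 -0.48  1.58 -0.    2.05 -0.3 ]
320 420 [-1.4  -0.45  1.8  -0.    1.8  -0.27]
320 480 [-1.4  -0.44  1.67 -0.    1.91 -0.27]
320 540 [-1.4  -0.41  1.54 -0.    2.02 -0.27]
350 420 [-1.38 -0.38  1.75 -0.    1.77 -0.25]
350 480 [-1.38 -0.37  1.63 -0.    1.88 -0.25]
350 540 [-1.38 -0.35  1.49 -0.    2.   -0.25]
```

```bash
cat > view.py <<'E'
from h import *
ct=np.array([571.2,222,110]); x=np.array([.67536,-.54211,.5]);y=np.array([.62597,.77984,0]);z=np.array([-.38992,.31299,.86603])
Rb=np.column_stack([x,y,z]); Rv=np.column_stack([-x,y,-z])
E
python3 - <<'E'
from view import *
s=sensors.read_state(); R=s["eef_rot"]; p=s["eef_pos"]; u=p[:2]/np.hypot(p[0],p[1])
q=ctrl.solve_ik([*(u*320),480],R); ctrl.set_joints(q)
q=np.array(q); q[0]=0.6; ctrl.set_joints(q)
ctrl.gripper_to(0)
ctrl.move_ptp(ct+z*190+x*40,Rv)
pic,d,K,T=grab("wrist","pics/w1.png"); np.savez("w1.npz",p=pic,d=d,K=K,T=T)
s=sensors.read_state(); print(s["t"],s["eef_pos"],s["force"])
E
```

```text
5.6833 [524.27078678 260.12066116 296.19892063] [-0.14009982 -0.00226041 -0.25568872]
```

View pics/w1.png

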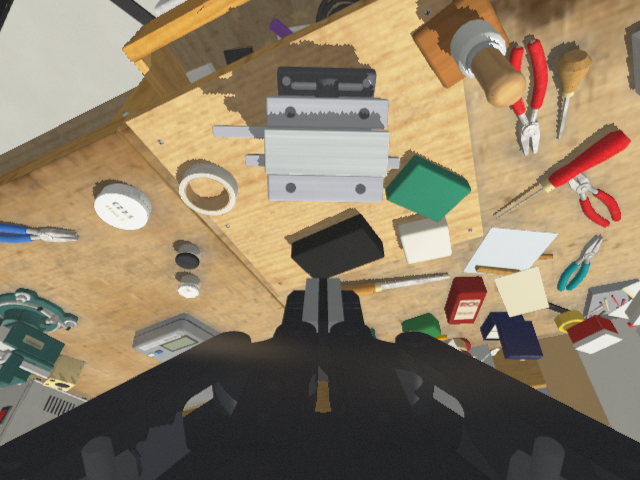

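Wrist view, left being bed −y: the bar top spans columns 265–388 and rows 130–177. The near parallel's −y end is at (213,131) and the far one's at (246,160). I'll enlarge it and fit the bar plane.

Run:
```python
from view import *
f=np.load("w1.npz"); p,d,K,T=f["p"],f["d"],f["K"],f["T"]
cv2.imwrite("pics/w1c.png",cv2.resize(p[85:215,205:405],None,fx=4,fy=4,interpolation=cv2.INTER_CUBIC)[:,:,::-1])
X=cloud(K,T,d)
c,n=planefit(X[135:172,272:382]); L=np.linalg.lstsq
print(c,n,np.degrees(np.arccos(n[2])), "in bed axes:",n@Rb)
for nm,sl in(("jawlow",np.s_[112:126,300:350]),("jawup",np.s_[182:198,305:350]),("pn",np.s_[129:134,222:255]),("pf",np.s_[157:162,250:262])):
    Y=X[sl].reshape(-1,3); m=np.median((Y-c)@z); print(nm,m)
```

```text
[568.70311287 228.33928648 110.56534784] [ 0.63148877 -0.50961613  0.58439143] 54.23999136939738 in bed axes: [ 0.99494597 -0.00212601  0.10036565]
jawlow -15.610593123426908
jawup -15.58146090534014
pn -36.82538458300397
pf -36.911709923756995
```

View pics/w1c.png

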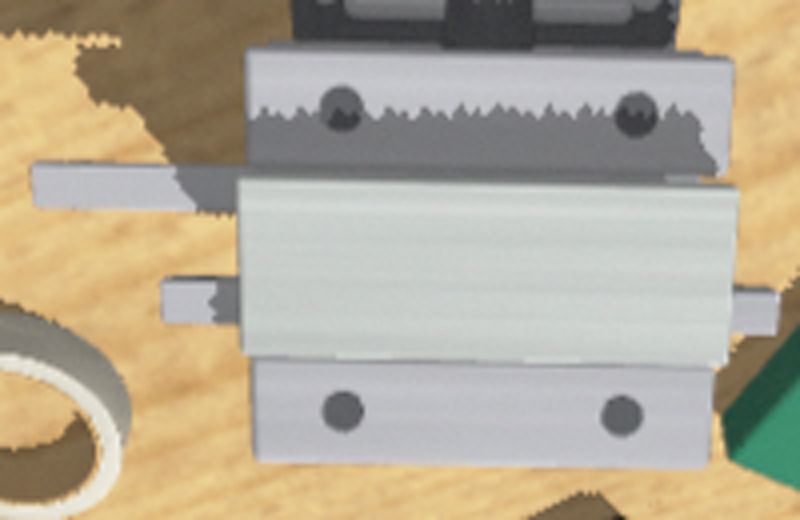

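Crop read-offs (÷4, +205/+85):
- Lower jaw outer corners: (248,50) and (735,57).
- Upper jaw outer corners: (257,460) and (708,466).
- Bar corners: (238,178), (738,185), (730,362) and (242,355).
- Near parallel end: (33,165) to (32,207).
- Far parallel ends: (162,280) to (161,322) and (778,290) to (777,334).

Next I'll fit the bed pose to all of these.

```bash
cat > bedfit.py <<'E'
from view import *
from scipy.optimize import least_squares
from scipy.spatial.transform import Rotation as Ro
def frame(a):
    y=np.array([np.cos(a),np.sin(a),0]); h=np.array([y[1],-y[0],0]); x=h*np.cos(np.pi/6)+[0,0,.5]
    return np.column_stack([x,y,np.cross(x,y)])
if __name__=="__main__":
    f=np.load("w1.npz"); K,T,d=f["K"],f["T"],f["d"]
    c=lambda *a:np.array(a,float)/4+[205,85]
    px=np.array([c(248,50),c(735,57),c(257,460),c(708,466),c(238,178),c(738,185),c(730,362),c(242,355),c(33,165),c(32,207),c(162,280),c(161,322),c(778,290),c(777,334)])
    def model(v):
        hl,hr,tn,tf=v[4:8]; xf=v[8]
        B=np.array([(-42.5,-50,36),(-42.5,50,36),(42.5,-50,36),(42.5,50,36),(-18,-50,hr),(-18,50,hl),(18,50,hl),(18,-50,hr),(-19,-70+tn,14),(-9,-70+tn,14),(xf-5,-70+tf,14),(xf+5,-70+tf,14),(xf-5,70+tf,14),(xf+5,70+tf,14)])
        return v[:3]+B@frame(v[3]).T
    def res(v): return np.concatenate([np.ravel([proj(K,T,X) for X in model(v)]-px),[(v[4]-50)/2,(v[5]-50)/2]])
    r=least_squares(res,[*(ct-50*z),np.arctan2(.78,.626),50,50,-30,0,11],loss="soft_l1")
    print("origin",r.x[:3].round(1),"yaw",np.degrees(r.x[3]).round(2),"hl hr tn tf xf",r.x[4:].round(1)); print(r.fun[:28].reshape(-1,2).round(1).tolist())
    O=r.x[:3];R=frame(r.x[3]); np.savez("bed.npz",O=O,R=R,v=r.x)
    X=(cloud(K,T,d)-O)@R
    for nm,sl in(("bar-",np.s_[136:168,272:282]),("bar0",np.s_[136:168,320:335]),("bar+",np.s_[138:170,372:382]),("jawlow",np.s_[112:126,300:350]),("jawup",np.s_[182:198,305:350]),("pn",np.s_[129:134,222:245]),("pf",np.s_[157:162,250:262])):
        Y=X[sl][d[sl]>50]; print(nm,np.median(Y,0).round(1))
E
python3 bedfit.py
```

```text
origin [590.5 210.9  62.7] yaw 50.05 hl hr tn tf xf [ 49.8  50.3 -30.8  -3.   10.9]
[[-0.6, -0.2], [0.0, 0.4], [-0.5, -0.1], [0.4, -0.0], [0.3, -0.6], [0.4, -0.2], [-0.5, 0.4], [0.4, 0.4], [-0.5, -0.5], [0.5, 0.6], [-0.1, -0.2], [0.6, 0.5], [0.0, -0.2], [-0.5, -0.1]]
bar- [ -1.  -40.6  53.2]
bar0 [-1.7 -0.2 54.2]
bar+ [-0.8 39.4 55.1]
jawlow [-26.8  -2.1  39.8]
jawup [31.9  0.8 39.9]
pn [-14.9 -82.6  17.8]
pf [  9.1 -63.6  17.8]
```

```bash
cat > b.py <<'E'
from h import *
f=np.load("bed.npz"); R=f["R"]; O=f["O"]+1.8*R[:,2]; Rv=R*[-1,1,-1]
def bed(*a): return O+R@np.array(a,float)
def S():
    s=sensors.read_state(); print(round(s["t"],2),"bed tcp",((s["eef_pos"]-O)@R).round(1),"F bed",(s["force"]@R).round(2),"grip",round(s["grip_width"],1),round(s["grasp_force"],1)); return s
E
python3 - <<'E'
from b import *
ctrl.move_ptp(bed(-14,-132,110),Rv)
ctrl.move_l(bed(-14,-132,29),vel=120); S()
ctrl.move_l(bed(-14,-92,29),vel=60); S()
ctrl.move_l(bed(-14,-110,29),vel=150)
ctrl.move_l(bed(-14,-110,110),vel=200)
ctrl.move_ptp(bed(35,-40,190),Rv)
p,d,K,T=grab("wrist"); np.savez("w2.npz",p=p,d=d,K=K,T=T); S()
u,v=proj(K,T,bed(0,-60,14)).astype(int); u=max(u,100);v=max(v,65); print(u,v,proj(K,T,bed(0,0,50)))
cv2.imwrite("pics/w2c.png",cv2.resize(p[v-65:v+75,u-100:u+100],None,fx=4,fy=4,interpolation=cv2.INTER_CUBIC)[:,:,::-1])
E
```

```text
7.29 bed tcp [ -13.5 -131.2   29.4] F bed [ 0.31  0.2  -0.51] grip 0.1 0.0
8.11 bed tcp [-14.1 -91.6  29. ] F bed [-0.22 -0.2  -0.59] grip -0.0 0.0
9.53 bed tcp [ 33.6 -41.5 187.8] F bed [-1.12 -0.14 -0.53] grip 0.0 0.0
298 169 [382.70328751 175.68864583]
```

View pics/w2c.png

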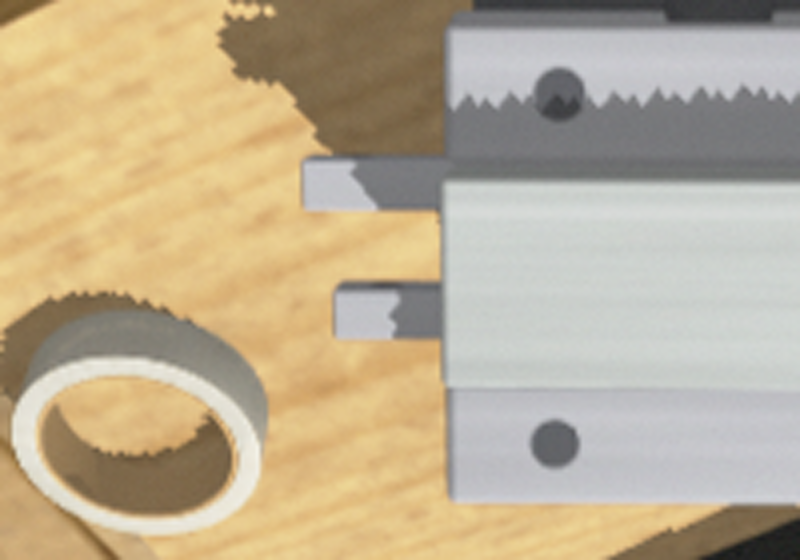

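The near end is now at crop (302,185) and the far end at (335,312). So the near parallel still needs a few mm; computing.

```bash
cat > ends.py <<'E'
from b import *
def ey(npz,pts,off):
    f=np.load(npz); return [((on_plane(f["K"],f["T"],a/4+off[0],b/4+off[1],bed(0,0,14),R[:,2])-O)@R).round(1) for a,b in pts]
E
python3 - <<'E'
from ends import *
e=ey("w2.npz",[(302,162),(302,208),(335,289),(334,336),(447,30),(450,500)],(198,104)); print(e)
yn=(e[0][1]+e[1][1])/2; yf=(e[2][1]+e[3][1])/2; dy=yf-yn; print(dy)
# finger face was at TCP y -91.6 -> end at yn ; push further by dy
ctrl.move_ptp(bed(-14,-112,110),Rv)
ctrl.move_l(bed(-14,-112,29),vel=150)
ctrl.move_l(bed(-14,-92+dy+.2,29),vel=40); ctrl.hold(.15); S()
ctrl.move_l(bed(-14,-110,29),vel=150)
ctrl.move_l(bed(-14,-110,110),vel=200)
ctrl.move_ptp(bed(35,-40,160),Rv); ctrl.hold(.2)
p,d,K,T=grab("wrist"); np.savez("w3.npz",p=p,d=d,K=K,T=T); S()
u,v=proj(K,T,bed(0,-60,14)).astype(int); u=max(u,80);v=max(v,65); print(u,v)
cv2.imwrite("pics/w3c.png",cv2.resize(p[v-60:v+60,u-80:u+80],None,fx=5,fy=5,interpolation=cv2.INTER_CUBIC)[:,:,::-1])
E
```

```text
[array([-18.6, -78.4,  14. ]), array([-10. , -78.7,  14. ]), array([  5.5, -72.9,  14. ]), array([ 14.7, -73.4,  14. ]), array([-42.6, -50.6,  14. ]), array([ 48.2, -50.9,  14. ])]
5.400000000000006
11.7 bed tcp [-13.8 -86.5  29.1] F bed [ 1.37 -2.5   3.76] grip -0.1 1.8
13.3 bed tcp [ 33.5 -41.8 158.3] F bed [-0.17  0.15  0.32] grip 0.2 0.0
298 176
```

View pics/w3c.png

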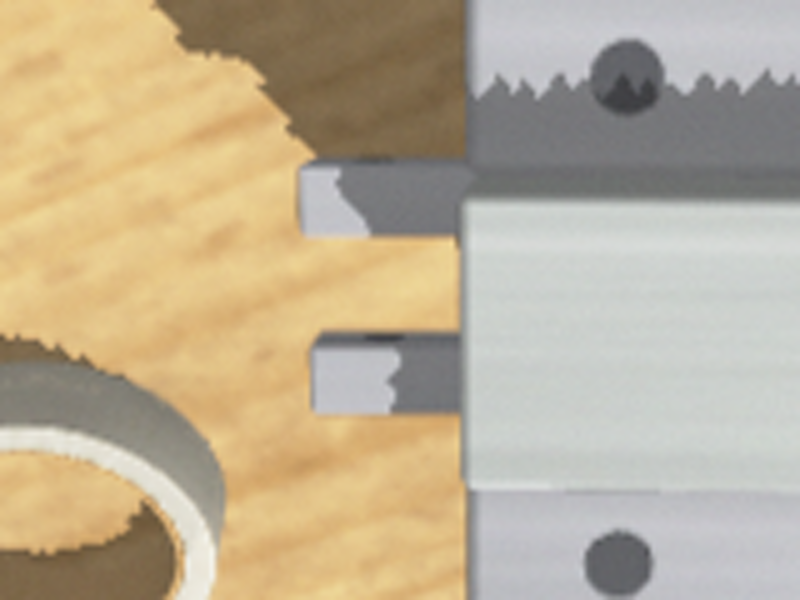

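Near end at crop (302,205), far end at (314,380): still slightly short.

Run:
```python
from ends import *
f=np.load("w3.npz")
g=lambda a,b:((on_plane(f["K"],f["T"],a/5+218,b/5+116,bed(0,0,14),R[:,2])-O)@R)
e=[g(302,170),g(304,236),g(314,347),g(314,411)]; print(np.round(e,1))
dy=(e[2][1]+e[3][1]-e[0][1]-e[1][1])/2; print(dy)
ctrl.move_ptp(bed(-14,-108,110),Rv)
ctrl.move_l(bed(-14,-108,31),vel=150)
ctrl.move_l(bed(-14,-86.5+dy+.4,31),vel=30); ctrl.hold(.2); S()
ctrl.move_l(bed(-14,-108,31),vel=150)
ctrl.move_l(bed(-14,-108,110),vel=200)
ctrl.move_ptp(bed(35,-40,160),Rv); ctrl.hold(.2)
p,d,K,T=grab("wrist"); np.savez("w4.npz",p=p,d=d,K=K,T=T); S()
for k in (0,1): # profile of end edge along rows
  pass
u,v=proj(K,T,bed(0,-60,14)).astype(int); print(u,v)
cv2.imwrite("pics/w4c.png",cv2.resize(p[v-60:v+60,u-80:u+80],None,fx=5,fy=5,interpolation=cv2.INTER_CUBIC)[:,:,::-1])
```

```text
[[-18.3 -73.4  14. ]
 [ -9.4 -73.4  14. ]
 [  6.  -72.5  14. ]
 [ 15.2 -72.8  14. ]]
0.7971743850667892
15.56 bed tcp [-13.9 -85.4  31. ] F bed [ 0.03 -0.68  1.08] grip -0.2 0.9
17.12 bed tcp [ 33.4 -41.8 158.3] F bed [-0.27 -0.74  0.07] grip 0.1 0.0
298 176
```

View pics/w4c.png

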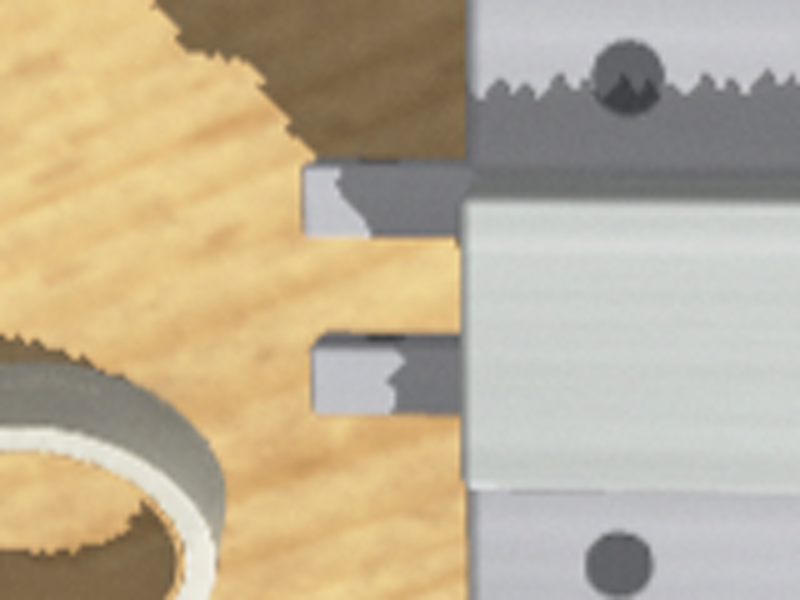

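The near end is still about 0.7 mm proud. One more light push, then go over to look at the mallet (its rough position is from the top camera).

Run:
```python
from ends import *
ctrl.move_ptp(bed(-14,-104,110),Rv)
ctrl.move_l(bed(-14,-104,31),vel=150)
ctrl.move_l(bed(-14,-84.5,31),vel=30); ctrl.hold(.15); S()
ctrl.move_l(bed(-14,-100,31),vel=150)
ctrl.move_l(bed(-14,-104,130),vel=250)
ctrl.move_ptp(bed(35,-40,160),Rv); ctrl.hold(.15)
p,d,K,T=grab("wrist"); np.savez("w5.npz",p=p,d=d,K=K,T=T)
a=np.load("w4.npz")["p"]
for nm,q in(("before",a),("after",p)):
  for v in(154,157,160,188,192,196): print(nm,v,q[v,273:288].astype(int).sum(1)//3)
# mallet
p,d,K,T=grab("top"); X=cloud(K,T,d)[200:260,245:305].reshape(-1,3)
for lo,hi in((95,125),(70,95),(40,52),(11,17)):
    Y=X[(X[:,2]>lo)&(X[:,2]<hi)]; print(lo,len(Y),Y.mean(0).round(1),Y.min(0).round(1),Y.max(0).round(1))
print([on_plane(K,T,a/4+240,b/4+170,np.array([0,0,14.]),np.array([0,0,1.])).round(1) for a,b in((62,157),(228,155),(228,322),(65,328))])
X=d
```

```text
19.22 bed tcp [-13.9 -84.6  31.1] F bed [ 0.7  -1.1   1.84] grip 0.3 1.2
before 154 [189 190 189 189 190 155 192 198 197 197 198 198 197 137 122]
before 157 [187 187 185 182 181 149 186 193 195 195 194 196 196 195 194]
before 160 [184 180 175 175 179 154 182 195 196 196 194 195 196 196 196]
before 188 [180 181 178 179 178 175 176 160 194 195 193 196 193 191 194]
before 192 [175 174 170 170 174 175 175 154 192 196 194 193 194 193 194]
before 196 [183 180 183 184 182 179 181 158 191 194 196 194 194 194 195]
after 154 [192 191 189 190 189 192 171 165 192 196 197 197 197 138 122]
after 157 [187 187 185 181 181 185 168 160 195 196 196 196 195 195 195]
after 160 [185 180 180 177 177 181 181 164 195 195 196 195 196 196 196]
after 188 [179 179 179 179 177 175 176 151 188 193 192 195 192 192 193]
after 192 [177 177 172 172 172 174 175 146 185 192 193 194 194 195 194]
after 196 [181 180 182 184 181 180 182 154 180 192 195 194 194 193 195]
95 301 [607.7 356.4 109.6] [595.9 343.7  99.8] [621.6 369.5 114.4]
70 56 [600.5 352.4  82.5] [597.1 345.   71.1] [610.6 364.8  94.3]
40 185 [601.4 353.2  47.8] [590.4 338.2  40.1] [625.3 374.8  52. ]
11 1002 [599.4 344.9  14. ] [571.  314.9  11. ] [650.4 397.7  17. ]
[array([635.4, 381.1,  14. ]), array([636.7, 318.4,  14. ]), array([573. , 317.3,  14. ]), array([570.1, 378. ,  14. ])]
```

The end edges are now level within about 0.3 px (0.2 mm). The top-camera depth gives a 26 mm wide handle end centred at (608.7, 356.6), against the stated 27 mm, and the rest top at z = 14. Now grasping the mallet.

Run:
```python
from b import *
xh=np.array([-R[1,1],R[0,1],0]); Rg=np.column_stack([xh,R[:,1],[0,0,-1]]); print(np.linalg.det(Rg))
M=np.array([608.5,356.5,0])
ctrl.gripper_to(50,force=60)
ctrl.move_ptp(M+[0,0,180],Rg)
ctrl.hold(.1)
p,d,K,T=grab("wrist"); np.savez("w6.npz",p=p,d=d,K=K,T=T)
ctrl.move_l(M+[0,0,85],vel=120,threshold=8); S()
ctrl.gripper_to(10,force=80); s=S()
ctrl.move_l(M+[0,0,200],vel=200); S(); 
p,d,K,T=grab("scene"); u,v=proj(K,T,M+[0,0,170]).astype(int); print(u,v)
cv2.imwrite("pics/s2.png",cv2.resize(p[v-70:v+70,u-70:u+70],None,fx=4,fy=4,interpolation=cv2.INTER_CUBIC)[:,:,::-1])
```

```text
1.0
23.05 bed tcp [-57.  123.9  58.2] F bed [0.48 0.57 1.05] grip 50.0 0.0
23.41 bed tcp [-56.7 124.2  58.6] F bed [2.19 0.07 4.08] grip 22.5 77.5
24.13 bed tcp [ -2.  121.9 155.4] F bed [-1.06 -1.06 -2.87] grip 22.6 77.9
315 163
```

View pics/s2.png

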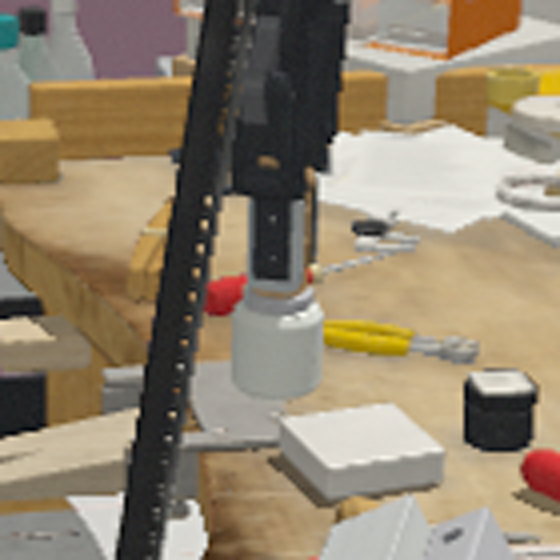

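The mallet is held straight in the fingers with its head hanging clear at crop (277,350). Tapping now, at the middle first.

```bash
cat > tap.py <<'E'
from b import *
def tap(y,low,thr,vel=110,up=None,back=10):
    s=sensors.read_state(); z=((s["eef_pos"]-O)@R)[2]
    hit=ctrl.move_l(bed(0,y,low),Rv,vel=vel,threshold=thr)
    s=sensors.read_state(); b=(s["eef_pos"]-O)@R
    print("tap",y,hit,"z",b[2].round(2),"F",(s["force"]@R).round(1),"t",round(s["t"],2))
    ctrl.move_l(bed(0,y,b[2]+back),vel=150); return b[2]
E
python3 - <<'E'
from tap import *
ctrl.move_ptp(bed(0,0,150),Rv); S()
ctrl.move_l(bed(0,0,135),vel=150); ctrl.hold(.1); S()
for i in range(4): tap(0,106,15)
S()
E
```

```text
24.78 bed tcp [ -2.1  -1.3 148.9] F bed [-0.17  0.46 -1.69] grip 22.1 77.9
25.13 bed tcp [  0.6   0.5 134.6] F bed [-1.66 -0.38 -2.16] grip 22.4 78.0
tap 0 True z 111.59 F [ 0.3 -0.1  2.4] t 25.43
tap 0 True z 109.78 F [-0.7 -0.5  3.5] t 25.88
tap 0 True z 108.65 F [-0.4 -1.1  6.9] t 26.34
tap 0 True z 107.93 F [-0.2 -2.3  7.9] t 26.8
27.05 bed tcp [-1.000e-01  0.000e+00  1.175e+02] F bed [-1.11 -0.07 -2.16] grip 22.2 86.5
```

Run:
```python
from tap import *
for y in(30,-30,30,-30,0):
    ctrl.move_l(bed(0,y,118),vel=200); tap(y,103,25,back=10)
ctrl.move_l(bed(0,0,150),vel=200)
ctrl.move_ptp(bed(40,0,215),Rv); ctrl.hold(.1)
p,d,K,T=grab("wrist","pics/w7.png"); np.savez("w7.npz",p=p,d=d,K=K,T=T); S()
X=(cloud(K,T,d)-O)@R
def med(x0,x1,y0,y1,zr=(20,60)):
    m=(d>50)&(X[...,0]>x0)&(X[...,0]<x1)&(X[...,1]>y0)&(X[...,1]<y1)&(X[...,2]>zr[0])&(X[...,2]<zr[1]); return np.median(X[m][:,2]).round(2),m.sum()
print("bar",[med(-14,14,a,a+12) for a in(-46,-30,-6,18,34)]); print("jaw low/up",[med(-36,-24,a,a+20) for a in(-45,-10,25)],[med(24,36,a,a+20) for a in(-45,-10,25)])
```

```text
tap 30 True z 107.4 F [ 0.3 -3.   8.6] t 27.56
tap -30 True z 107.26 F [-1.8 -1.6  9.1] t 28.47
tap 30 True z 107.02 F [ 0.2 -2.4 10.2] t 29.38
tap -30 True z 107.05 F [-0.7 -2.5 10.4] t 30.28
tap 0 True z 107.06 F [-1.9 -1.6  9.5] t 31.04
32.17 bed tcp [ 38.   -1.7 212.3] F bed [-1.09 -0.18 -2.89] grip 22.3 110.4
bar [(np.float64(41.9), np.int64(577)), (np.float64(41.82), np.int64(581)), (np.float64(41.85), np.int64(575)), (np.float64(41.78), np.int64(586)), (np.float64(41.76), np.int64(581))]
jaw low/up [(np.float64(38.25), np.int64(445)), (np.float64(38.02), np.int64(458)), (np.float64(38.19), np.int64(455))] [(np.float64(38.3), np.int64(375)), (np.float64(37.96), np.int64(365)), (np.float64(38.17), np.int64(373))]
```

The bar is bedded: it stands 3.7 mm above the jaws (4 nominal) and is level within 0.15 mm, with the taps bottoming at the same height across its length. One firmer confirming tap per end, then the mallet goes back.

Run:
```python
from tap import *
ctrl.move_ptp(bed(0,30,135),Rv)
for y in(30,-30):
    ctrl.move_l(bed(0,y,117),vel=200); tap(y,102,35,back=10)
ctrl.move_l(bed(0,0,165),vel=250)
xh=np.array([-R[1,1],R[0,1],0]); Rg=np.column_stack([xh,R[:,1],[0,0,-1]]); M=np.array([606,352.5,0])
ctrl.move_ptp(M+[0,0,190],Rg)
ctrl.move_l(M+[0,0,100],vel=150); ctrl.hold(.2); S()
print(ctrl.move_l(M+[0,0,78],vel=25,threshold=4)); s=S(); print(s["eef_pos"])
ctrl.hold(.2); ctrl.gripper_to(50); ctrl.hold(.2); S()
ctrl.move_l(M+[0,0,190],vel=150)
ctrl.move_ptp(bed(45,10,200),Rv); ctrl.hold(.2)
p,d,K,T=grab("wrist","pics/w8.png"); np.savez("w8.npz",p=p,d=d,K=K,T=T); S()
X=(cloud(K,T,d)-O)@R
def med(x0,x1,y0,y1,zr=(20,60)):
    m=(d>50)&(X[...,0]>x0)&(X[...,0]<x1)&(X[...,1]>y0)&(X[...,1]<y1)&(X[...,2]>zr[0])&(X[...,2]<zr[1]); return np.median(X[m][:,2]).round(2)
print("bar",[med(-14,14,a,a+12) for a in(-46,-30,-6,18,34)]); print("jaw low/up",[med(-36,-24,a,a+20) for a in(-45,-10,25)],[med(24,36,a,a+20) for a in(-45,-10,25)])
```

```text
tap 30 True z 107.02 F [ 0.2 -2.1  8.4] t 33.1
tap -30 True z 107.02 F [-1.4 -3.3 11.4] t 34.01
36.18 bed tcp [-48.3 119.6  71.6] F bed [-1.85 -0.34 -1.83] grip 22.0 110.4
True
36.89 bed tcp [-59.4 118.1  53.9] F bed [1.99 0.28 3.45] grip 21.8 111.6
[605.66731522 352.35231989  81.21625735]
37.67 bed tcp [-61.2 116.6  52.2] F bed [0.06 0.15 1.09] grip 49.9 0.0
39.4 bed tcp [ 45.2  10.4 198.6] F bed [-0.64 -0.38  0.09] grip 50.0 0.0
bar [np.float64(41.81), np.float64(41.8), np.float64(41.81), np.float64(41.82), np.float64(41.86)]
jaw low/up [np.float64(38.35), np.float64(37.99), np.float64(38.17)] [np.float64(38.37), np.float64(38.06), np.float64(38.21)]
```

View pics/w8.png

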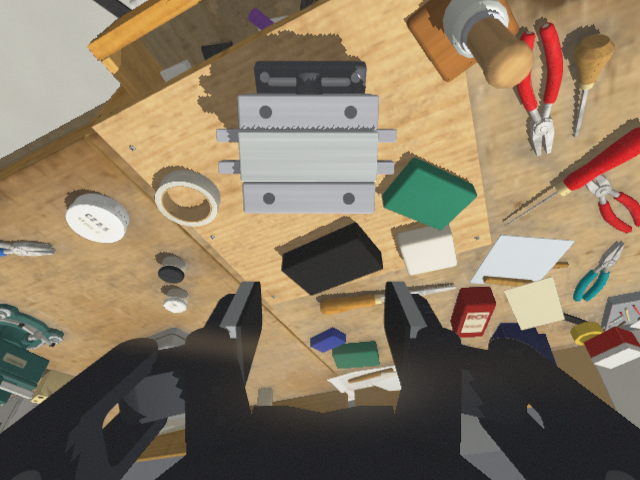

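The bar is seated flush, the parallels are symmetric (near 217–397, far 219–394), and the mallet stands on its rest at (470,25)–(500,60). A quick numeric uprightness check, then hand-in.

Run:
```python
from b import *
p,d,K,T=grab("top"); X=cloud(K,T,d)[190:260,245:305].reshape(-1,3)
Y=X[(X[:,2]>99)&(X[:,2]<130)]; print(len(Y),Y.min(0).round(1),Y.max(0).round(1))
ok=len(Y)>100 and 108<np.percentile(Y[:,2],95)<117 and np.hypot(*((Y.min(0)+Y.max(0))[:2]/2-[606,352.5]))<6
print(ok)
if ok: print(ctrl.finish_job())
```

```text
157 [584.6 344.7 100.8] [610.2 369.3 114.3]
False
```

The handle end is 9.7 mm off where I expected, along the tool's x. I'll look closer before handing in.

Run:
```python
from h import *
p,d,K,T=grab("scene"); a=p[180:260,270:350]
q,d2,K2,T2=grab("top"); b=q[190:270,235:315]
im=np.hstack([cv2.resize(i,(400,400),interpolation=cv2.INTER_CUBIC) for i in(a,b)]); cv2.imwrite("pics/m9.png",im[:,:,::-1])
```

```text
(no output)
```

View pics/m9.png

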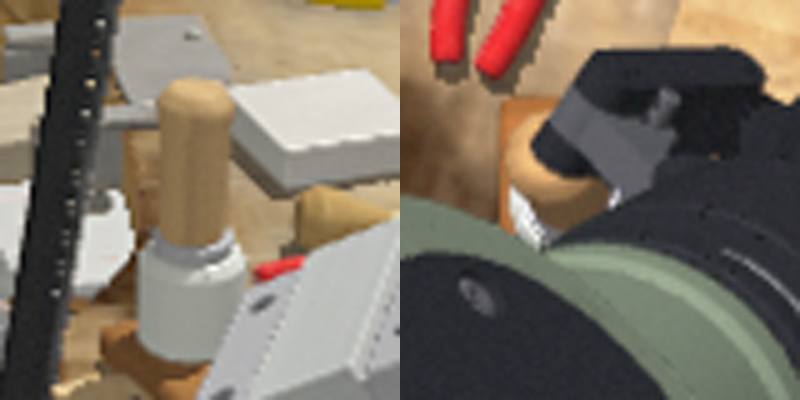

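The scene view (left) shows the mallet upright on its rest. The arm hides part of the handle in the top view, which biased that number. I'll verify with the wrist depth already taken and move the arm clear.

Run:
```python
from h import *
from b import bed,Rv
ctrl.move_ptp(bed(60,-30,230),Rv); ctrl.hold(.3)
for n in("top","scene","wrist"):
    p,d,K,T=grab(n); X=cloud(K,T,d)[d>50].reshape(-1,3); X=X[np.hypot(X[:,0]-604,X[:,1]-352)<45]
    for lo,hi in((17,48),(60,90),(97,120)):
        Y=X[(X[:,2]>lo)&(X[:,2]<hi)]
        if len(Y)>30: print(n,lo,len(Y),np.percentile(Y,3,axis=0).round(1),np.percentile(Y,97,axis=0).round(1))
    print(sensors.read_state()["t"])
```

```text
top 17 179 [579.  333.7  17.2] [630.7 373.7  47.7]
top 60 72 [586.2 344.8  61. ] [598.2 365.   88.1]
top 97 303 [585.6 344.6 102.7] [608.9 367.6 113.2]
40.225
scene 17 319 [579.7 339.7  18.8] [609.2 361.2  47.6]
scene 60 228 [586.2 346.1  60.8] [606.8 360.   89.5]
scene 97 163 [585.5 345.3  98. ] [607.4 365.2 111.6]
40.275
wrist 17 561 [579.5 326.9  17.1] [623.8 353.   47.7]
wrist 60 892 [585.3 347.   61.2] [597.2 368.4  89.1]
wrist 97 1664 [584.4 346.7  98.8] [605.4 369.4 113.7]
40.325
```

The handle, head and foot share one vertical axis at about (598, 356.5) with the top at z ≈ 113. So the mallet is upright with its foot entirely on the rest. Handing in.

```bash
python3 -c "
from plant import ctrl
print(ctrl.finish_job())"
```

```text
the job is handed in; nothing more can be done
None
```

I handed the job in at about 40 s of the 58 s allowed: the near parallel is level with its twin to about 0.2 mm, the bar was tapped down level onto both parallels (3.7 mm above the jaws against 4 nominal), and the mallet stands upright on its rest, about 10 mm off its centre.

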